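Put the peeler away in the push-latch drawer

ROBOT

A 6-joint arm with a two-finger parallel gripper is mounted at the origin on a cart in front of the work surface, level with it; the furniture and walls round the work are solid. World frame = base frame: x ahead of the robot, y to its left, z up, the work surface at z = 0. Lengths are in m, angles in degrees, forces in N, time in s.
With the tool pointing down it reaches from about 0.3 to 0.75 m from the base axis. Payload 8.5 kg.
Tool frame: the origin (TCP) lies midway between the tips of the shut fingers; the grasp point (between the pads) lies 19 mm behind it (env.hold_point_z is the distance from the TCP to the grasp point, in m); z points along the fingers, y is the line along which they close (so a half turn about z gives the same grasp; the last joint's range is limited). The gripper opens to 85 mm and grips with 20 to 120 N. Pads are 22 mm wide; open, the fingers measure 114 mm over their backs; the gripper's body (76 mm by 85 mm) begins 54 mm behind the grasp point. The pads swing forward as they close: fully open they stand 13 mm farther back than shut.
Start: joints at [-82.981, 21.807, 74.336, -0, 83.858, -12.336], TCP at [0.182, -0.519, 0.201] pointing down, gripper open.
Joint ranges: [-178.18, 178.18], [-50.72, 133.34], [12.68, 142.11], [-81.47, 261.47], [9.98, 163.14], [-165.26, 165.26]. Speed limits (degrees/s): [136.94, 136.94, 180, 180, 180, 180].

INTERFACE

Orientations are given as a 3x3 rotation matrix whose columns are the frame's x, y, z axes.
In Python, from rig import observe, get_image, camera_info, env gives the robot as it stands.
- The arm moves only by the tool drive_tool, never from a script. Its arguments are lists of equal length, an entry for each row: "offset": the shift along the tool's x, y, z in units of 40 mm (1.0 is 40 mm), a list of three; "turn": the turn, a rotation vector about the tool's x, y, z in units of 6 degrees (1.0 is 6 degrees), a list of three; "hand": the opening, from 0 (shut) to 1 (fully open). A call has exactly 10 rows; each row shifts and turns the commanded pose from where the row before left it, along the tool's axes as they then stand; what a row does not reach is not made up. A row lasts 1/8 s, in which the tool goes at most 62.5 mm and 10.7 degrees, less where a joint would pass 70% of its speed; a pose out of reach is approached as far as the arm can. A call is refused whole if a number of a shift passes 1 or a number of a turn 1, either way. A call with a gripper value outside its range is refused whole. The fingers move at their own pace and stop on an object; "newtons" is the grip in N (left out, the last holds). Time passes only in rows, so rows that do not move let the fingers close, or fill a call up. It gives the time, the measured TCP pose, the force, the opening and the grip force at its end, in the units of the state.
- observe(): the state, without advancing time (a new reading comes with each control period).
- get_image(name): name is "scene" or "top" or "wrist"; returns the picture (480x640x3 uint8, blue, green, red); there is no depth.
- camera_info(name): a dict with "fx", "fy", "cx", "cy" (pixels), "k1" (the pictures are not rectified: a ray, as slopes to the right and down, at radius r is drawn at 1 + k1 r^2 times it, then the intrinsics apply), "world_to_cam" (4x4, takes a point from world to camera coordinates). Camera axes: x right, y down, z forward; pixel columns grow to the right and rows downward; lengths in m; the calibration is good to about 2 mm. A picture is of the moment at which its call begins: read the wrist's pose just before it. camera_info takes no time and is no camera call; for the wrist camera it gives the pose at the moment of the call.
- env.close_job(): hands the job in; it is judged then, once.
The state is a dict: "time_s": time; "q": joint angles; "qvel": joint speeds; "joint_efforts": joint torques, N m; "position": TCP position; "tool_rot": TCP orientation; "ft_force": force on the tool from outside, world axes, zero at the start; "wrist_torque": the same for the moment, N m; "grip_width": finger opening in m; "gripper_force": force on a finger pad.
Only numpy, scipy, OpenCV 4.12 (cv2) and the standard library are available. Lean on these libraries where they do the work, as an engineer would, in place of code of your own. Each camera call takes 0.05 s, during which the arm holds its last target. There are 200 camera calls.

TASK

Put the peeler away in the low drawer box: press the wooden drawer front in as far as it goes and let go, so that the drawer springs out, take hold of the front and draw the drawer fully open, and put the peeler from the chopping board flat in the tray. Then push the drawer in as far as it goes and let go so that it latches and stays shut with the peeler inside. Leave the lemon, the egg timer, the salt shaker and the mug where they stand.

Things in the scene. Friction and masses are not known exactly. Their poses are not given: they have to be found in the camera images.
- drawer (a joint): drawer opening, m: 0 latched (+-1 mm), -0.010 pressed-in stop, 0.14 open stop. Push-push latch: press to the stop (trips by -0.009; 6 N, more if fast) and let go: within 2 s it springs out to about 0.046 and stays; beyond that it slides with under 3 N. To latch, push to the stop again (2 to 6 N, not slammed) and let go: it returns to 0. Let go early, it springs out. Latched, it cannot be pulled.
- drawer_edge (a point): mid top edge of the wooden drawer front: panel 12 mm thick (x), 204 wide (y), 65 high, top 75 mm above the worktop; point at mid thickness, moves with the drawer. x points into the box (closing), y left as seen facing it, z up; opens along -x. No handle: once it stands out, pinch the panel over its top edge. 13 mm gap behind it when latched, 3 mm when pressed.
- box_mouth (a point): middle of the top front edge of the white drawer box, a fixed low box with a closed top, 200 mm deep, 210 mm wide, 72 mm high, standing on the worktop; x points into the box (from its front to its back), y to the left as seen facing it, z up.
- tray_floor (a point): centre of the inner floor of the drawer's grey tray, 18 mm above the worktop; moves with the drawer, axes as drawer_edge. Inside 148 mm long (x), 174 mm wide (y); side and back walls rise 26 mm above this floor, the front 57 mm. The point is 80 mm behind (+x) the middle of the drawer front. Fully open, the whole tray floor lies clear of the box.
- peeler_grip (a point): grip point of the peeler: mid handle, half-way up. Peeler 142 mm long, up to 42 wide, 14 high, 36 to 63 g, lying flat on the board. y runs along the handle, z up. From this point the black handle, 20 mm wide and 14 high, runs 45 mm both ways; the steel blade goes on to 97 mm towards -y, so the peeler's middle is 26 mm towards -y.
- chop: wooden chopping board, fixed to the worktop, 230 x 340 x 21 mm (its x, y, z); origin at the centre of its underside, so its top is 21 mm above the worktop.
- lemon: lemon, 72 x 55 x 56 mm, bystander; origin at the centre of its underside.
- timer: beige egg timer, 64 x 64 x 73 mm, bystander; origin at the centre of its underside.
- shaker: salt shaker of glass with a grey cap, 44 x 44 x 90 mm, bystander; origin at the centre of its underside.
- mug: cream mug with a band, 82 x 117 x 94 mm with its handle, bystander; origin at the centre of its underside.

How it is judged (in metres and radians):
On the way, in this order (a step that is already met when the one before it is completed fails the run):
1. the latched drawer front is pressed in (value of joint drawer below -0.004 m).
2. the drawer has sprung out (value of joint drawer above 0.035 m), for 0.2 s.
3. the drawer is drawn fully open (value of joint drawer above 0.12 m), for 0.2 s.
4. the peeler lies in the tray of the open drawer, let go (value of joint drawer above 0.09 m and x of peeler_grip in the frame of tray_floor between -0.074 and 0.074 m and y of peeler_grip in the frame of tray_floor between -0.087 and 0.087 m and z of peeler_grip in the frame of tray_floor below 0.02 m and angle between peeler_grip's own z axis and vertical below 0.3 rad and distance between the grasp point and peeler_grip above 0.06 m), for 0.2 s.
5. the drawer is pushed right in (value of joint drawer below -0.004 m).
At the end, for the whole second after the job is handed in: The drawer stays latched shut by itself (within 4 mm of its latched position), with the peeler lying flat (within 17 degrees) on the floor inside its tray (value of joint drawer between -0.003 and 0.004 m and x of peeler_grip in the frame of tray_floor between -0.074 and 0.074 m and y of peeler_grip in the frame of tray_floor between -0.087 and 0.087 m and z of peeler_grip in the frame of tray_floor below 0.02 m and angle between peeler_grip's own z axis and vertical below 0.3 rad); the robot touches nothing.
It fails at once if the lemon is moved by more than 30 mm (distance of lemon from where it was at the start of the episode above 0.03 m).
It fails at once if the egg timer is moved by more than 30 mm (distance of timer from where it was at the start of the episode above 0.03 m).
It fails at once if the salt shaker is moved by more than 30 mm (distance of shaker from where it was at the start of the episode above 0.03 m).
It fails at once if the mug is moved by more than 30 mm (distance of mug from where it was at the start of the episode above 0.03 m).
It also fails if it takes over 69 s, if anything falls off the work surface, if the arm or the gripper's body presses on something with over 40 N, if the wrist force passes 120 N, or if a joint passes its speed limit or range.

## Working session

There is one attempt and no reset: what is moved stays moved. The work goes in short steps, Python scripts to look and compute and a tool call to move; the robot and the scene stay as the last step left them, time stands still between calls to the robot, and variables do not carry over. Pictures are saved under pics/ and viewed, at most 10 in all, crops included, and the job is handed in when it is done.

Besides the shell and the picture viewer there is one more tool, called after "Call:" by a JSON object that holds its "fn" and its "kwargs". drive_tool: Moves the arm, as the interface text tells. Its arguments: {"type":"object","properties":{"offset":{"type":"array"},"turn":{"type":"array"},"hand":{"type":"array"},"newtons":{"type":"number"}},"required":["offset","turn","hand"]}

```bash
ls; mkdir -p pics
python3 - <<'E'
from rig import *
import cv2
print(observe())
for n in("scene","top"):
    cv2.imwrite(f"pics/{n}0.png",get_image(n))
    i=camera_info(n);print(n,i)
E
```

```text
pics
{'time_s': 0.0, 'q': array([-8.29799724e+01,  2.18409189e+01,  7.43870494e+01,  1.41594501e-03,
        8.38589336e+01, -1.23353067e+01]), 'qvel': array([ 0.09157305, -0.06406695, -0.11079825, -0.05449154, -0.13950823,
       -0.06976775]), 'joint_efforts': array([ 1.62820783e-03, -4.48452365e+01, -2.31279767e+01, -8.60312934e-05,
        4.68616752e-03,  2.88834130e-06]), 'position': array([ 0.18224861, -0.51855053,  0.20039898]), 'tool_rot': array([[ 9.43482223e-01,  3.31423098e-01, -1.60981563e-04],
       [ 3.31422954e-01, -9.43481081e-01,  1.50835760e-03],
       [ 3.48021489e-04, -1.47646157e-03, -9.99998849e-01]]), 'ft_force': array([-0.20335823, -0.22804487,  0.11894594]), 'wrist_torque': array([-0.04349816,  0.01956533, -0.01024073]), 'gripper_force': 0.0, 'grip_width': 0.0854287953006956}
scene {'fx': 518.533333654868, 'fy': 518.533333654868, 'cx': 322.9707426486352, 'cy': 233.29859877728134, 'k1': -0.08037806089187581, 'world_to_cam': array([[ 0.89938517, -0.43711631,  0.00596973, -0.4625492 ],
       [-0.32633512, -0.68040947, -0.65616183,  0.33846316],
       [ 0.2908809 ,  0.58819409, -0.75459659,  1.14197427],
       [ 0.        ,  0.        ,  0.        ,  1.        ]])}
top {'fx': 468.50164056251157, 'fy': 468.50164056251157, 'cx': 310.1687228710414, 'cy': 234.4065833057532, 'k1': -0.0800681253666405, 'world_to_cam': array([[ 0.01587791, -0.99986209, -0.00486832,  0.12335622],
       [-0.99126863, -0.01510366, -0.13099001,  0.59624225],
       [ 0.13089841,  0.00690567, -0.99137173,  1.16087302],
       [ 0.        ,  0.        ,  0.        ,  1.        ]])}
```

View pics/scene0.png

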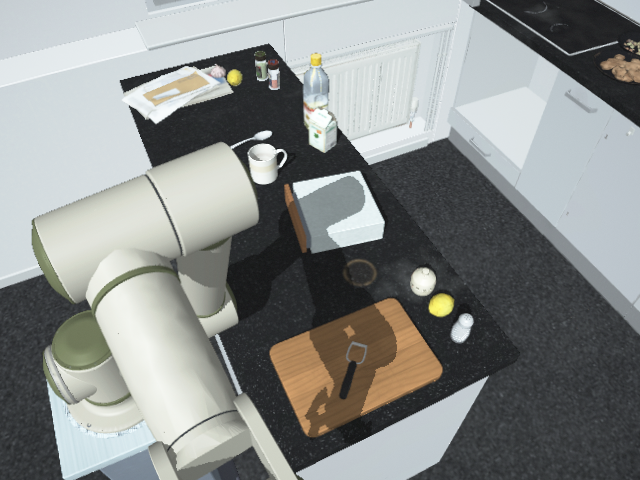

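View pics/top0.png

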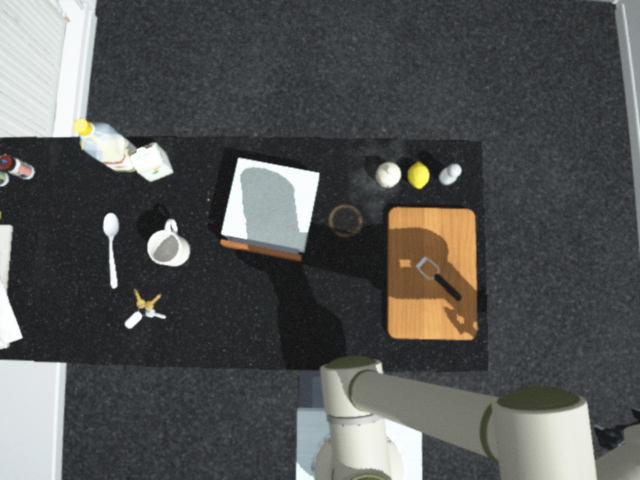

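The top view shows the white box with corners near (238,160), (319,173), (302,252) and (222,240), and its brown front at (222,242)–(301,258). The peeler's blade is at (428,267) and its handle runs (436,276)–(459,298) on the board. The timer, lemon and shaker are at (388,174), (418,175) and (450,174), and the mug is at (169,246).

```bash
cat > h.py <<'E'
from rig import *
import cv2, numpy as np
def ray(ci,uv,z):
    uv=np.asarray(uv,float).reshape(-1,2)
    d=(uv-[ci["cx"],ci["cy"]])/[ci["fx"],ci["fy"]]; s=d.copy()
    for _ in range(20): s=d/(1+ci["k1"]*(s**2).sum(1,keepdims=True))
    W=np.array(ci["world_to_cam"]);R=W[:3,:3];o=-R.T@W[:3,3]
    r=np.c_[s,np.ones(len(s))]@R
    return o+r*((z-o[2])/r[:,2])[:,None]
def proj(ci,P):
    W=np.array(ci["world_to_cam"]);p=np.atleast_2d(P)@W[:3,:3].T+W[:3,3]
    s=p[:,:2]/p[:,2:];s=s*(1+ci["k1"]*(s**2).sum(1,keepdims=True))
    return s*[ci["fx"],ci["fy"]]+[ci["cx"],ci["cy"]]
def comps(m,amin=30):
    n,l,st,c=cv2.connectedComponentsWithStats(m.astype(np.uint8))
    return [(l==i,st[i],c[i]) for i in range(1,n) if st[i][4]>=amin]
E
python3 - <<'E'
from h import *
np.set_printoptions(precision=4,suppress=True)
im=cv2.imread("pics/top0.png");ci=camera_info("top")
hsv=cv2.cvtColor(im,cv2.COLOR_BGR2HSV);H,S,V=cv2.split(hsv)
br=((H<20)&(S>90)&(V>50))
for m,st,c in comps(br,60):
    r=cv2.minAreaRect(np.argwhere(m)[:,::-1].astype(np.float32));print("brown",st,c,cv2.boxPoints(r).tolist())
w=np.zeros(H.shape,bool);w[150:262,210:330]=1
m=w&(S<60)&(V>90)
m=max(comps(m),key=lambda t:t[1][4])[0]
bp=cv2.boxPoints(cv2.minAreaRect(np.argwhere(m)[:,::-1].astype(np.float32)))
q=cv2.approxPolyDP(cv2.convexHull(np.argwhere(m)[:,::-1].astype(np.int32)),6,True)[:,0]
print("box",bp,ray(ci,bp,.072));print(q,ray(ci,q,.072))
# handle
w[:]=0;w[262:308,425:468]=1
dk=w&(V<60)
for m,st,c in comps(dk,20): 
    r=cv2.minAreaRect(np.argwhere(m)[:,::-1].astype(np.float32));b=cv2.boxPoints(r);print("dark",st,c,b,ray(ci,b,.03),ray(ci,c,.03))
for n,p,z in(("mug",(169,250),.094),("timer",(388,175),.04),("lemon",(418,175),.03),("shaker",(450,174),.05)):print(n,ray(ci,p,z))
big=cv2.hconcat([cv2.resize(im[150:270,210:330],(400,400),interpolation=2),cv2.resize(im[250:310,410:470],(400,400),interpolation=2)])
cv2.imwrite("pics/c1.png",big)
E
```

```text
brown [  0 155  13  15 100] [  6.2  161.75] [[0.0, 169.0], [0.0, 155.0], [12.0, 155.0], [12.0, 169.0]]
brown [  387   206    91   135 11332] [431.3995 273.3494] [[387.0, 206.0], [477.0, 206.0], [477.0, 340.0], [387.0, 340.0]]
brown [220 239  82  23 562] [259.9093 250.105 ] [[218.6307373046875, 245.66383361816406], [220.24310302734375, 237.8170623779297], [302.1019287109375, 254.6373748779297], [300.48956298828125, 262.484130859375]]
brown [420 261  17  17 179] [428.7207 268.8324] [[419.50006103515625, 267.5000305175781], [427.50006103515625, 259.5000305175781], [438.50006103515625, 270.5000305175781], [430.50006103515625, 278.5000305175781]]
box [[219.1538 238.2308]
 [235.7307 155.3462]
 [320.5384 172.3077]
 [303.9615 255.1923]] [[0.5769 0.3597 0.072 ]
 [0.7914 0.3264 0.072 ]
 [0.7495 0.1086 0.072 ]
 [0.5378 0.1469 0.072 ]]
[[319 173]
 [303 251]
 [221 234]
 [239 157]] [[0.7476 0.1125 0.072 ]
 [0.5482 0.1495 0.072 ]
 [0.5876 0.3555 0.072 ]
 [0.7871 0.3178 0.072 ]]
dark [435 274  26  27 198] [447.7374 287.1667] [[432.5425 277.6466]
 [436.8521 273.0055]
 [461.7452 296.1205]
 [457.4356 300.7617]] [[ 0.4885 -0.1828  0.03  ]
 [ 0.5005 -0.1942  0.03  ]
 [ 0.4421 -0.2578  0.03  ]
 [ 0.4302 -0.2464  0.03  ]] [[ 0.4646 -0.2218  0.03  ]]
mug [[0.5431 0.4783 0.094 ]]
timer [[ 0.7538 -0.0682  0.04  ]]
lemon [[ 0.7579 -0.1493  0.03  ]]
shaker [[ 0.757  -0.2288  0.05  ]]
```

View pics/c1.png

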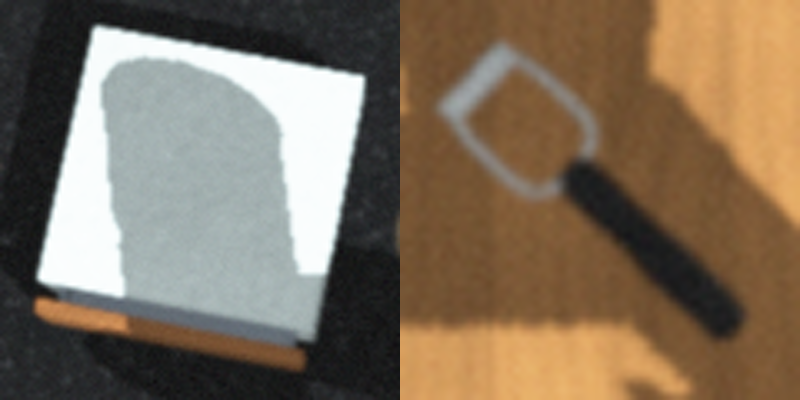

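Crop: the box front edge runs (221,234)–(304,252) in full-image pixels and the panel is just in front of it. The peeler's handle runs down and to the right from the blade. Side lengths come out at 209 x 200 mm and the handle at 86 mm, which agree with the sizes given.

```bash
cat >> h.py <<'E'
np.set_printoptions(precision=3,suppress=True)
ang=np.deg2rad(-10.7);X=np.array([np.cos(ang),np.sin(ang),0]);Y=np.array([-X[1],X[0],0])
MOUTH=np.array([.568,.2525,.072]);EDGE=MOUTH-.019*X+[0,0,.003]
PEEL=np.array([.4646,-.2218,.028]);PYAW=47.5
def goto(p,yaw=None):
    s=observe();R=np.array(s["tool_rot"]);d=R.T@(np.array(p)-s["position"])
    y=np.degrees(np.arctan2(R[1,0],R[0,0]))
    print("t",s["time_s"],"pos",s["position"],"yaw",y,"F",s["ft_force"],"w",s["grip_width"])
    print("offset units total",d/.04,"" if yaw is None else ("turn units z",-(yaw-y)/6), "zaxis",R[:,2])
E
python3 - <<'E'
from h import *
ci=camera_info("top")
print(EDGE,ray(ci,[(221,239.5),(302,256),(261,248)],.075),"proj",proj(ci,[EDGE+.102*Y,EDGE-.102*Y]))
goto(EDGE-.06*X+[0,0,.045],79.3)
E
```

```text
[0.549 0.256 0.075] [[0.573 0.354 0.075]
 [0.535 0.152 0.075]
 [0.554 0.254 0.075]] proj [[220.154 241.526]
 [300.304 258.009]]
t 0.1 pos [ 0.182 -0.519  0.2  ] yaw 19.355574053697772 F [ 0.107 -1.105 -0.826] w 0.08558610635417895
offset units total [ 13.779 -15.979   2.036] ('turn units z', np.float64(-9.990737657717037)) zaxis [-0.     0.001 -1.   ]
```

Call:
{"fn": "drive_tool", "kwargs": {"offset": [[0.86,-1,0],[0.86,-1,0],[0.86,-1,0],[0.86,-1,0],[0.86,-1,0],[0.86,-1,0],[0.86,-1,0],[0.86,-1,0],[0.86,-1,0],[0.86,-1,0]], "turn": [[0,0,0],[0,0,0],[0,0,0],[0,0,0],[0,0,0],[0,0,0],[0,0,0],[0,0,0],[0,0,0],[0,0,0]], "hand": [0,0,0,0,0,0,0,0,0,0], "newtons": 20}}

```text
time_s: 1.35
position: [0.3745, -0.0258, 0.201]
tool_rot: [[0.944, 0.331, 0.0], [0.331, -0.944, -0.0], [0.0, 0.0, -1.0]]
ft_force: [0.7, -0.6, 0.2]
grip_width: -0.0003
gripper_force: 0.0
```

Call:
{"fn": "drive_tool", "kwargs": {"offset": [[0.86,-1,0],[0.86,-1,0],[0.86,-1,0],[0.86,-1,0],[0,0,0],[0,0,0],[0,0,0],[0,0,0],[0,0,0],[0,0,0]], "turn": [[0,0,0],[0,0,0],[0,0,0],[0,0,0],[0,0,-1],[0,0,-1],[0,0,-1],[0,0,-1],[0,0,-1],[0,0,-1]], "hand": [0,0,0,0,0,0,0,0,0,0]}}

```text
time_s: 2.6
position: [0.4509, 0.1691, 0.2007]
tool_rot: [[0.566, 0.825, -0.001], [0.825, -0.566, -0.0], [-0.0, -0.001, -1.0]]
ft_force: [0.7, -0.4, 0.1]
grip_width: 0.0003
gripper_force: 0.0
```

Run:
```python
from h import *
goto(EDGE-.06*X+[0,0,-.03],79.3)
```

```text
t 2.6 pos [0.451 0.169 0.201] yaw 55.55062370860931 F [ 0.732 -0.407  0.121] w 0.000254028380808014
offset units total [ 2.583 -0.571  3.892] ('turn units z', np.float64(-3.958229381898448)) zaxis [-0.001 -0.    -1.   ]
```

Call:
{"fn": "drive_tool", "kwargs": {"offset": [[0.65,-0.14,0.97],[0.65,-0.14,0.97],[0.65,-0.14,0.97],[0.65,-0.14,0.97],[0,0,0],[0,0,0],[0,0,0],[0,0,0],[0,0,0],[0,0,0]], "turn": [[0,0,0],[0,0,0],[0,0,0],[0,0,0],[0,0,-1],[0,0,-1],[0,0,-1],[0,0,-0.95],[0,0,0],[0,0,0]], "hand": [0,0,0,0,0,0,0,0,0,0]}}

```text
time_s: 3.85
position: [0.4917, 0.2673, 0.0457]
tool_rot: [[0.192, 0.981, -0.0], [0.981, -0.192, -0.0], [-0.0, -0.0, -1.0]]
ft_force: [0.4, 0.4, -0.2]
grip_width: 0.0001
gripper_force: 0.0
```

Run:
```python
from h import *
goto(EDGE-.0205*X+[0,0,-.03],79.3)
cv2.imwrite("pics/scene1.png",get_image("scene")[130:330,200:440])
```

```text
t 3.85 pos [0.492 0.267 0.046] yaw 78.94384314342786 F [ 0.427  0.385 -0.245] w 6.96622228952525e-05
offset units total [-0.004  0.956  0.017] ('turn units z', np.float64(-0.05935947609535693)) zaxis [-0. -0. -1.]
```

View pics/scene1.png

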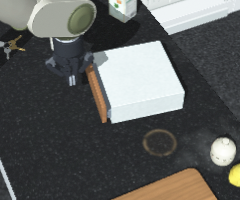

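The gripper stands just in front of the panel's middle. Approaching slowly.

Call:
{"fn": "drive_tool", "kwargs": {"offset": [[0,0.4,0],[0,0.4,0],[0,0,0],[0,0.04,0],[0,0.04,0],[0,0.04,0],[0,0.04,0],[0,0.04,0],[0,0.04,0],[0,0,0]], "turn": [[0,0,0],[0,0,0],[0,0,0],[0,0,0],[0,0,0],[0,0,0],[0,0,0],[0,0,0],[0,0,0],[0,0,0]], "hand": [0,0,0,0,0,0,0,0,0,0]}}

```text
time_s: 5.15
position: [0.5327, 0.2594, 0.0458]
tool_rot: [[0.19, 0.982, 0.0], [0.982, -0.19, 0.0], [0.0, 0.0, -1.0]]
ft_force: [0.3, -0.8, -0.2]
grip_width: -0.0
gripper_force: 0.0
```

Call:
{"fn": "drive_tool", "kwargs": {"offset": [[0,0.04,0],[0,0.04,0],[0,0.04,0],[0,0.04,0],[0,0.04,0],[0,0.04,0],[0,0,0],[0,0,0],[0,0,0],[0,0,0]], "turn": [[0,0,0],[0,0,0],[0,0,0],[0,0,0],[0,0,0],[0,0,0],[0,0,0],[0,0,0],[0,0,0],[0,0,0]], "hand": [0,0,0,0,0,0,0,0,0,0]}}

```text
time_s: 6.4
position: [0.542, 0.2576, 0.0458]
tool_rot: [[0.19, 0.982, -0.0], [0.982, -0.19, -0.0], [-0.0, -0.0, -1.0]]
ft_force: [-0.4, -0.4, -0.3]
grip_width: 0.0
gripper_force: 0.0
```

Call:
{"fn": "drive_tool", "kwargs": {"offset": [[0,0.04,0],[0,0.04,0],[0,0.04,0],[0,0,0],[0,0,0],[0,0,0],[0,0,0],[0,0,0],[0,0,0],[0,0,0]], "turn": [[0,0,0],[0,0,0],[0,0,0],[0,0,0],[0,0,0],[0,0,0],[0,0,0],[0,0,0],[0,0,0],[0,0,0]], "hand": [0,0,0,0,0,0,0,0,0,0]}}

```text
time_s: 7.65
position: [0.5467, 0.2567, 0.0458]
tool_rot: [[0.19, 0.982, 0.0], [0.982, -0.19, -0.0], [-0.0, 0.0, -1.0]]
ft_force: [-0.3, -0.3, 0.3]
grip_width: -0.0002
gripper_force: 0.0
```

Run:
```python
from h import *
goto(EDGE+[0,0,-.03],79.3)
a=cv2.resize(get_image("top")[150:300,190:340],(400,400),interpolation=2)
b=cv2.resize(get_image("scene")[150:270,240:360],(400,400),interpolation=2)
cv2.imwrite("pics/c2.png",cv2.hconcat([a,b]))
```

```text
t 7.65 pos [0.547 0.257 0.046] yaw 79.05380576984973 F [-0.261 -0.294  0.262] w -0.0001917290484654072
offset units total [-0.004  0.067  0.021] ('turn units z', np.float64(-0.041032371691711)) zaxis [ 0. -0. -1.]
```

View pics/c2.png

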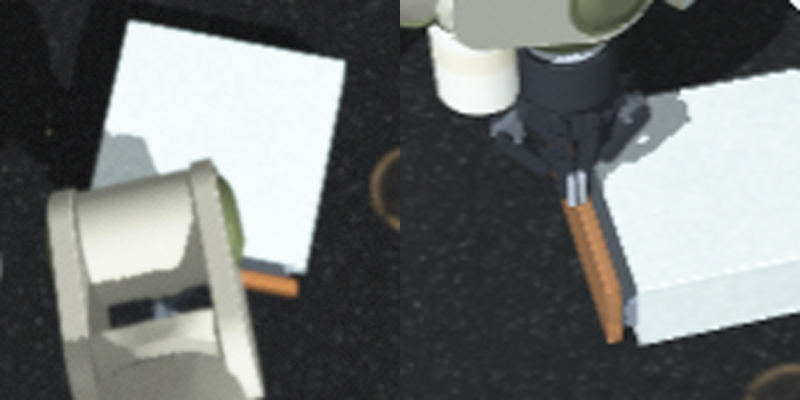

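Left crop: the box and the right part of the panel, the rest hidden by the arm. Right crop: the fingertips end at about (578,203), right at the panel's front or top edge. Checking where the TCP should project.

Run:
```python
from h import *
ci=camera_info("scene");s=observe();p=np.array(s["position"])
f=lambda P:(proj(ci,P)-[240,150])*400/120+[400,0]
print("tcp",f(p),"tcp z.075",f([p[0],p[1],.075]))
print("edge mid, ends",f([EDGE,EDGE+.102*Y,EDGE-.102*Y]),"front bottoms",f([EDGE-.006*X-.065*Y*0+[0,0,-.065],EDGE-.102*Y-.006*X+[0,0,-.065]]))
print("box front near top/bottom",f([MOUTH-.105*Y,MOUTH-.105*Y-[0,0,.072]]))
np.set_printoptions(precision=1);
im=cv2.imread("pics/scene0.png");q=im[225:260,285:330]
```

```text
tcp [[575.671 223.18 ]] tcp z.075 [[574.304 198.607]]
edge mid, ends [[577.599 198.172]
 [550.376 113.8  ]
 [607.537 290.847]] front bottoms [[573.483 253.244]
 [602.209 345.28 ]]
box front near top/bottom [[632.455 291.411]
 [633.651 349.635]]
```

Call:
{"fn": "drive_tool", "kwargs": {"offset": [[0,0.03,0],[0,0.03,0],[0,0.03,0],[0,0,0],[0,0,0],[0,0,0],[0,0,0],[0,0,0],[0,0,0],[0,0,0]], "turn": [[0,0,0],[0,0,0],[0,0,0],[0,0,0],[0,0,0],[0,0,0],[0,0,0],[0,0,0],[0,0,0],[0,0,0]], "hand": [0,0,0,0,0,0,0,0,0,0]}}

```text
time_s: 9.0
position: [0.5503, 0.2561, 0.0458]
tool_rot: [[0.19, 0.982, -0.0], [0.982, -0.19, 0.0], [0.0, -0.0, -1.0]]
ft_force: [0.3, 0.8, 0.3]
grip_width: 0.0001
gripper_force: 0.0
```

Run:
```python
from h import *
goto(EDGE+[0,0,-.03],79.3)
a=cv2.resize(get_image("scene")[165:265,260:340],(480,600),interpolation=2)
w=get_image("wrist");cv2.imwrite("pics/w2.png",w)
b=cv2.resize(w,(320,240));b=cv2.copyMakeBorder(b,0,360,0,0,0)
cv2.imwrite("pics/c3.png",cv2.hconcat([a,b]))
```

```text
t 9.0 pos [0.55  0.256 0.046] yaw 79.05547418274347 F [0.262 0.807 0.275] w 7.334286086306285e-05
offset units total [-0.005 -0.023  0.021] ('turn units z', np.float64(-0.04075430287608839)) zaxis [-0.  0. -1.]
```

View pics/c3.png

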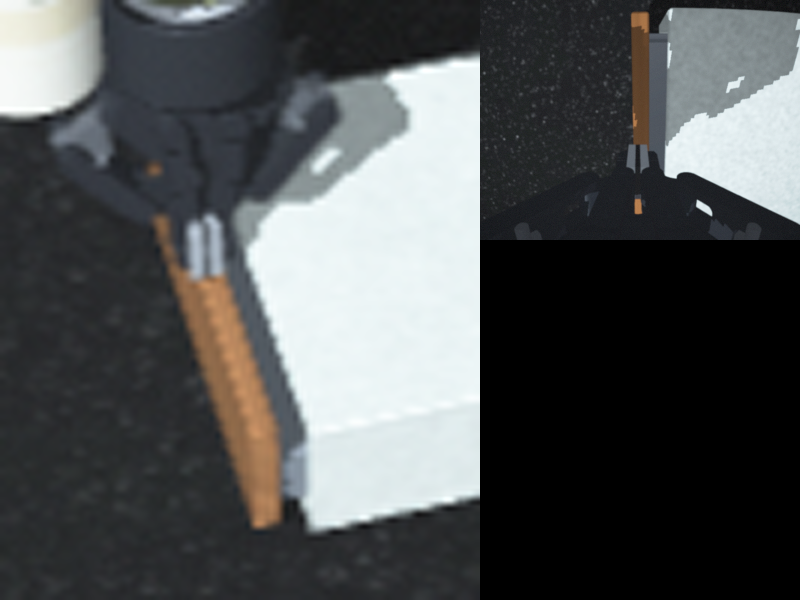

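The fingertips seem to end at the panel's top edge (left crop, (205,278)), although the TCP reads 29 mm below it. I'll compare with the wrist camera geometry.

Run:
```python
from h import *
ci=camera_info("wrist");s=observe();p=np.array(s["position"])
W=np.array(ci["world_to_cam"]);print("cam pos",-W[:3,:3].T@W[:3,3])
print("tcp & up 10..40mm",proj(ci,[p+[0,0,h] for h in(0,.01,.02,.03,.04)]))
print("edge mid/left end/right",proj(ci,[EDGE,EDGE+.102*Y,EDGE+.102*Y-.006*X,EDGE+.102*Y+.006*X]),"mouth left",proj(ci,[MOUTH,MOUTH+.105*Y]))
im=cv2.imread("pics/w2.png");H,S,V=cv2.split(cv2.cvtColor(im,cv2.COLOR_BGR2HSV))
br=(H<20)&(S>90)&(V>40)
for m,st,c in comps(br,40):print(st,c)
for r in(25,60,120,200,280):
    x=np.flatnonzero(br[r]);print(r,x.min() if len(x) else 0,x.max() if len(x) else 0)
```

```text
cam pos [0.562 0.324 0.219]
tcp & up 10..40mm [[318.642 281.88 ]
 [318.81  290.539]
 [318.998 300.188]
 [319.208 311.002]
 [319.444 323.202]]
edge mid/left end/right [[316.821 310.517]
 [315.618  22.227]
 [297.177  22.364]
 [334.061  22.174]] mouth left [[365.066 306.881]
 [372.86   14.981]]
[ 301   22   39  280 8995] [320.567 152.032]
[308 398  17  31 454] [315.551 413.284]
25 303 337
60 303 338
120 304 337
200 305 337
280 306 336
```

Call:
{"fn": "drive_tool", "kwargs": {"offset": [[0,-0.5,0],[0,-0.5,0],[0,-0.2,0],[0,0,0],[0,0,0],[0,0,0],[0,0,0],[0,0,0],[0,0,0],[0,0,0]], "turn": [[0,0,0],[0,0,0],[0,0,0],[0,0,0],[0,0,0],[0,0,0],[0,0,0],[0,0,0],[0,0,0],[0,0,0]], "hand": [0,0,0,0,0,0,0,0,0,0]}}

```text
time_s: 10.35
position: [0.5032, 0.2652, 0.0458]
tool_rot: [[0.19, 0.982, 0.0], [0.982, -0.19, 0.0], [0.0, 0.0, -1.0]]
ft_force: [-0.3, -0.7, -0.4]
grip_width: 0.0002
gripper_force: 0.0
```

Run:
```python
from h import *
goto(EDGE+[0,0,-.03],79.3)
ci=camera_info("scene");p=observe()["position"]
im=get_image("scene")
print((proj(ci,[p+[0,0,h] for h in(0,.01,.02,.03,.04)])-[260,165])*6)
a=cv2.resize(im[165:265,260:340],(480,600),interpolation=2)
x,y=((proj(ci,p)[0]-[260,165])*6).astype(int);cv2.drawMarker(a,(x,y),(0,0,255),0,14,1)
cv2.imwrite("pics/c4.png",a)
```

```text
t 10.35 pos [0.503 0.265 0.046] yaw 79.05360924038081 F [-0.311 -0.667 -0.435] w 0.00022028426344571794
offset units total [-0.005  1.176  0.021] ('turn units z', np.float64(-0.04106512660319813)) zaxis [ 0.  0. -1.]
[[100.761 329.868]
 [ 99.411 314.891]
 [ 98.046 299.754]
 [ 96.668 284.453]
 [ 95.276 268.987]]
```

View pics/c4.png

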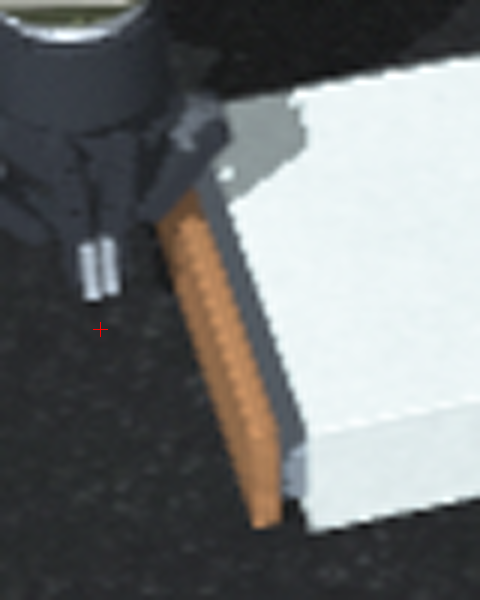

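The rendered fingertips sit 20–30 mm above the projected TCP (the marker is at (100,330), the tips end at (100,298)). So the reported TCP lies beyond the real tips, and I passed over the panel. I'll lower and find the offset.

Call:
{"fn": "drive_tool", "kwargs": {"offset": [[0,0,0.2],[0,0,0.2],[0,0,0.2],[0,0,0.2],[0,0,0],[0,0,0],[0,0,0],[0,0,0],[0,0,0],[0,0,0]], "turn": [[0,0,0],[0,0,0],[0,0,0],[0,0,0],[0,0,0],[0,0,0],[0,0,0],[0,0,0],[0,0,0],[0,0,0]], "hand": [0,0,0,0,0,0,0,0,0,0]}}

```text
time_s: 11.65
position: [0.5031, 0.2652, 0.0139]
tool_rot: [[0.19, 0.982, 0.0], [0.982, -0.19, 0.0], [0.0, 0.0, -1.0]]
ft_force: [-0.1, 0.3, -0.1]
grip_width: 0.0001
gripper_force: 0.0
```

Run:
```python
from h import *
print(env.hold_point_z,[a for a in dir(env) if a[0]!='_'])
goto(EDGE+[0,0,-.03],79.3)
ci=camera_info("scene");p=observe()["position"]
im=get_image("scene")
H,S,V=cv2.split(cv2.cvtColor(im,cv2.COLOR_BGR2HSV))
for h in(0,.01,.02,.03,.04,.06):
    for off in(0,-.011):print(h,off,proj(ci,p+off*Y+[0,0,h])[0])
x,y=proj(ci,p)[0].astype(int);print(V[y-22:y+10,x-7:x+8])
```

```text
0.0187 ['MotionError', 'close_job', 'hold_point_z']
t 11.65 pos [0.503 0.265 0.014] yaw 79.0537314615428 F [-0.113  0.255 -0.094] w 0.0001067712829470456
offset units total [-0.005  1.177 -0.778] ('turn units z', np.float64(-0.041044756409533534)) zaxis [ 0.  0. -1.]
0 0 [277.487 227.789]
0 -0.011 [278.313 230.676]
0.01 0 [277.269 225.376]
0.01 -0.011 [278.098 228.266]
0.02 0 [277.049 222.938]
0.02 -0.011 [277.881 225.831]
0.03 0 [276.826 220.473]
0.03 -0.011 [277.662 223.369]
0.04 0 [276.602 217.983]
0.04 -0.011 [277.44  220.881]
0.06 0 [276.145 212.92 ]
0.06 -0.011 [276.99  215.825]
[[ 66  66  65  66  60  46  41  51  63  67  68  67  60  46  42]
 [ 65  62  64  68  61  49  41  52  62  65  64  64  55  46  46]
 [ 62  66  67  67  62  51  41  53  65  64  60  54  48  46  61]
 [ 64  65  65  68  62  45  41  55  67  67  66  62  50  54  66]
 [ 62  59  59  64  65  55  43  56  65  65  65  64  54  52  61]
 [ 65  66  66  66  66  56  41  54  65  67  67  64  56  49  45]
 [ 62  64  66  67  65  60  45  60  71  69  67  61  41  26  26]
 [ 56  65  67  67  63  57  50 108 120  76  63  53  37  26  27]
 [ 5
[... 808 characters left out ...]
2  57]
 [ 46  46  44  43  44  44  45  53  54  46  45  43  49  54  53]
 [ 46  45  45  45  44  44  46  46  49  50  47  45  43  48  47]
 [ 48  46  48  43  46  46  47  48  45  45  46  44  47  52  52]
 [ 48  49  46  50  54  50  48  47  43  45  44  45  53  53  45]
 [ 49  55  49  46  49  47  45  48  43  45  44  44  44  43  44]
 [ 45  48  45  45  46  48  49  50  50  47  44  44  46  47  45]
 [ 46  46  44  42  44  52  56  55  52  48  46  48  46  44  45]
 [ 55  53  44  46  44  47  45  46  45  48  51  51  46  45  46]
 [ 43  44  46  46  46  45  46  46  46  48  55  53  48  46  48]
 [ 42  45  46  46  45  45  47  45  44  44  57  57  47  50  48]
 [ 44  45  48  47  47  45  45  44  43  44  46  48  50  53  54]]
```

The tips are really about 32 mm above the reported TCP, so they are now at a true height of about 0.045. Pressing at this height.

Call:
{"fn": "drive_tool", "kwargs": {"offset": [[0,0.3,0],[0,0.3,0],[0,0,0],[0,0.05,0],[0,0.05,0],[0,0.05,0],[0,0.05,0],[0,0.05,0],[0,0,0],[0,0,0]], "turn": [[0,0,0],[0,0,0],[0,0,0],[0,0,0],[0,0,0],[0,0,0],[0,0,0],[0,0,0],[0,0,0],[0,0,0]], "hand": [0,0,0,0,0,0,0,0,0,0]}}

```text
time_s: 12.95
position: [0.5358, 0.2589, 0.0138]
tool_rot: [[0.19, 0.982, -0.001], [0.982, -0.19, 0.0], [-0.0, -0.001, -1.0]]
ft_force: [-4.5, 1.1, 2.0]
grip_width: -0.0001
gripper_force: 2.6
```

Call:
{"fn": "drive_tool", "kwargs": {"offset": [[0,0.04,0],[0,0.04,0],[0,0.04,0],[0,0,0],[0,0,0],[0,0,0],[0,0,0],[0,0,0],[0,0,0],[0,0,0]], "turn": [[0,0,0],[0,0,0],[0,0,0],[0,0,0],[0,0,0],[0,0,0],[0,0,0],[0,0,0],[0,0,0],[0,0,0]], "hand": [0,0,0,0,0,0,0,0,0,0]}}

```text
time_s: 14.2
position: [0.5406, 0.258, 0.0138]
tool_rot: [[0.19, 0.982, -0.001], [0.982, -0.19, 0.0], [-0.0, -0.001, -1.0]]
ft_force: [-5.8, 1.1, 2.3]
grip_width: -0.0003
gripper_force: 2.6
```

Call:
{"fn": "drive_tool", "kwargs": {"offset": [[0,0.04,0],[0,0.04,0],[0,0.04,0],[0,0,0],[0,0,0],[0,0,0],[0,0,0],[0,0,0],[0,0,0],[0,0,0]], "turn": [[0,0,0],[0,0,0],[0,0,0],[0,0,0],[0,0,0],[0,0,0],[0,0,0],[0,0,0],[0,0,0],[0,0,0]], "hand": [0,0,0,0,0,0,0,0,0,0]}}

```text
time_s: 15.45
position: [0.5436, 0.2574, 0.0138]
tool_rot: [[0.189, 0.982, -0.005], [0.982, -0.189, 0.0], [-0.001, -0.005, -1.0]]
ft_force: [-11.6, 2.3, 7.2]
grip_width: 0.0004
gripper_force: 6.1
```

Stop reached (11.6 N). Releasing: back off, go up, open the hand partly, and stand over the place where the panel should spring to.

Call:
{"fn": "drive_tool", "kwargs": {"offset": [[0,-0.7,0],[0,-0.8,0],[0,-0.1,-1],[0,0,-1],[0,0.5,0],[0,0.1,0],[0,0,0],[0,0,0],[0,0,0],[0,0,0]], "turn": [[0,0,0],[0,0,0],[0,0,0],[0,0,0],[0,0,0],[0,0,0],[0,0,0],[0,0,0],[0,0,0],[0,0,0]], "hand": [0,0,0,0.5,0.5,0.5,0.5,0.5,0.5,0.5]}}

```text
time_s: 16.7
position: [0.5065, 0.2645, 0.0938]
tool_rot: [[0.19, 0.982, -0.0], [0.982, -0.19, -0.0], [-0.0, -0.0, -1.0]]
ft_force: [0.2, -0.3, 0.2]
grip_width: 0.0428
gripper_force: 0.0
```

Run:
```python
from h import *
ci=camera_info("wrist");w=get_image("wrist");cv2.imwrite("pics/w3.png",w)
H,S,V=cv2.split(cv2.cvtColor(w,cv2.COLOR_BGR2HSV))
br=(H<20)&(S>90)&(V>40)
for m,st,c in comps(br,40):
    print(st,c)
    for r in range(st[1]+4,st[1]+st[3],max(8,st[3]//8)):
        x=np.flatnonzero(m[r]);P=ray(ci,[(x.min(),r),(x.max(),r)],.075);print(r,x.min(),x.max(),[( (q-EDGE)@X, (q-EDGE)@Y) for q in P])
goto(EDGE-.046*X+[0,0,-.06],79.3)
```

```text
[ 302   50   29  379 9336] [317.195 230.486]
54 303 329 [(np.float64(-0.050179869705443254), np.float64(0.09990600244923344)), (np.float64(-0.038750473986227954), np.float64(0.09985310823795099))]
101 303 329 [(np.float64(-0.05039301318782477), np.float64(0.07984489402539895)), (np.float64(-0.0387071815939084), np.float64(0.07979153257533624))]
148 304 329 [(np.float64(-0.050168208684800326), np.float64(0.058967185230092575)), (np.float64(-0.03864584842565053), np.float64(0.058915895525675006))]
195 304 329 [(np.float64(-0.05041687567087852), np.float64(0.03705276785502615)), (np.float64(-0.038565733176633685), np.float64(0.03700060114913982))]
242 305 329 [(np.float64(-0.05020369805237361), np.float64(0.013845621372320384)), (np.float64(-0.038465243503292404), np.float64(0.013794568809294592))]
289 306 329 [(np.float64(-0.04998788404612231), np.float64(-0.010945955143220285)), (np.float64(-0.038341843943751126), np.float64(-0.01099656707722109))]
336 307 329 [(np.float64(-0.04976771708249247), np.float64(-0.03768216453971716)), (np.float64(-0.038191827727812676), np.float64(-0.03773311869258991))]
383 308 329 [(np.float64(-0.04954144038411203), np.float64(-0.06682129030921811)), (np.float64(-0.03800990325909876), np.float64(-0.06687356554898048))]
[472 450   7  19  51] [475.059 459.902]
454 474 475 [(np.float64(0.049773836810742884), np.float64(-0.11960189950682794)), (np.float64(0.05039864152944959), np.float64(-0.11963663645830011))]
462 473 476 [(np.float64(0.050033553691273554), np.float64(-0.1259176969633746)), (np.float64(0.05192733692455129), np.float64(-0.12602849468428948))]
t 16.75 pos [0.507 0.265 0.094] yaw 79.05847350702494 F [ 0.359 -0.458 -0.345] w 0.04254043304567753
offset units total [-0.01  -0.059  1.97 ] ('turn units z', np.float64(-0.04025441549584249)) zaxis [-0. -0. -1.]
```

The wrist view puts the panel at 44 mm out (11.6 mm thick, ends as expected), so it sprang out. Descending and pinching.

Call:
{"fn": "drive_tool", "kwargs": {"offset": [[0,0,0.7],[0,0,0.7],[0,0,0.6],[0,0,0],[0,0,0],[0,0,0],[0,0,0],[0,0,0],[0,0,0],[0,0,0]], "turn": [[0,0,0],[0,0,0],[0,0,0],[0,0,0],[0,0,0],[0,0,0],[0,0,0],[0,0,0],[0,0,0],[0,0,0]], "hand": [0.5,0.5,0.5,0.5,0,0,0,0,0,0], "newtons": 30}}

```text
time_s: 18.0
position: [0.5074, 0.2647, 0.0151]
tool_rot: [[0.189, 0.982, 0.002], [0.982, -0.189, 0.001], [0.001, 0.002, -1.0]]
ft_force: [-0.7, 0.7, 6.1]
grip_width: 0.0115
gripper_force: 33.4
```

Call:
{"fn": "drive_tool", "kwargs": {"offset": [[0,-0.2,0],[0,-0.35,0],[0,-0.35,0],[0,-0.35,0],[0,-0.35,0],[0,-0.35,0],[0,-0.25,0],[0,-0.13,0],[0,0,0],[0,0,0]], "turn": [[0,0,0],[0,0,0],[0,0,0],[0,0,0],[0,0,0],[0,0,0],[0,0,0],[0,0,0],[0,0,0],[0,0,0]], "hand": [0,0,0,0,0,0,0,0,0,0]}}

```text
time_s: 19.25
position: [0.4159, 0.2812, 0.0151]
tool_rot: [[0.189, 0.982, 0.002], [0.982, -0.189, -0.001], [-0.001, 0.002, -1.0]]
ft_force: [-0.2, -9.4, 11.3]
grip_width: 0.0118
gripper_force: 34.2
```

Call:
{"fn": "drive_tool", "kwargs": {"offset": [[0,0,0],[0,0,0],[0,0,0],[0,0,-1],[0,0,-1],[0,0,-1],[-1,0.4,0],[-1,0.4,0],[-1,0.4,0],[-1,0.4,0]], "turn": [[0,0,0],[0,0,0],[0,0,0],[0,0,0],[0,0,0],[0,0,0],[0,0,0],[0,0,0],[0,0,0],[0,0,0]], "hand": [0.5,0.5,0.5,0.5,0.5,0.5,0.5,0.5,0.5,0.5]}}

```text
time_s: 20.5
position: [0.4477, 0.1117, 0.1338]
tool_rot: [[0.19, 0.982, 0.0], [0.982, -0.19, 0.0], [0.0, -0.0, -1.0]]
ft_force: [0.2, 0.4, 0.9]
grip_width: 0.0425
gripper_force: 0.0
```

Run:
```python
from h import *
goto(PEEL+[0,0,.1],47.5)
```

```text
t 20.5 pos [0.448 0.112 0.134] yaw 79.06599472046108 F [0.229 0.383 0.916] w 0.042538332049563546
offset units total [-8.106  1.997  0.144] ('turn units z', np.float64(5.260999120076846)) zaxis [ 0.  0. -1.]
```

Call:
{"fn": "drive_tool", "kwargs": {"offset": [[-1,0.25,0],[-1,0.25,0],[-1,0.25,0],[-1,0.25,0],[-1,0.25,0],[-1,0.25,0],[-1,0.25,0],[-1,0.25,0],[-0.1,0,0],[0,0,0]], "turn": [[0,0,0],[0,0,0],[0,0,0],[0,0,0],[0,0,0],[0,0,0],[0,0,0],[0,0,0],[0,0,1],[0,0,1]], "hand": [0.5,0.5,0.5,0.5,0.5,0.5,0.5,0.5,0.5,0.5]}}

```text
time_s: 21.75
position: [0.4645, -0.2209, 0.1335]
tool_rot: [[0.394, 0.919, -0.0], [0.919, -0.394, 0.0], [0.0, -0.001, -1.0]]
ft_force: [0.7, 0.1, 0.1]
grip_width: 0.0427
gripper_force: 0.0
```

Call:
{"fn": "drive_tool", "kwargs": {"offset": [[0,0,0],[0,0,0],[0,0,0],[0,0,0],[0,0,0.5],[0,0,0],[0,0,0],[0,0,0],[0,0,0],[0,0,0]], "turn": [[0,0,1],[0,0,1],[0,0,1],[0,0,0.26],[0,0,0],[0,0,0],[0,0,0],[0,0,0],[0,0,0],[0,0,0]], "hand": [0.5,0.5,0.5,0.5,0.5,0.5,0.5,0.5,0.5,0.5]}}

```text
time_s: 23.0
position: [0.4647, -0.2204, 0.114]
tool_rot: [[0.676, 0.737, 0.0], [0.737, -0.676, -0.0], [0.0, 0.0, -1.0]]
ft_force: [0.1, 0.4, 0.3]
grip_width: 0.0427
gripper_force: 0.0
```

Run:
```python
from h import *
goto(PEEL,47.5)
ci=camera_info("wrist");w=get_image("wrist");t=get_image("top")
print(proj(ci,[PEEL,PEEL+[.0304,.0332,0],PEEL-[.0304,.0332,0]]))
cv2.imwrite("pics/w4.png",cv2.hconcat([cv2.resize(w,(480,360)),cv2.resize(t[200:350,380:500],(288,360))]))
cv2.imwrite("pics/w4raw.png",w)
```

```text
t 23.0 pos [ 0.465 -0.22   0.114] yaw 47.49938694892832 F [0.097 0.44  0.254] w 0.04271930692492166
offset units total [-0.028  0.021  2.151] ('turn units z', np.float64(-0.00010217517861358753)) zaxis [ 0. -0. -1.]
[[318.591 233.321]
 [318.679 164.161]
 [318.495 296.511]]
```

View pics/w4.png

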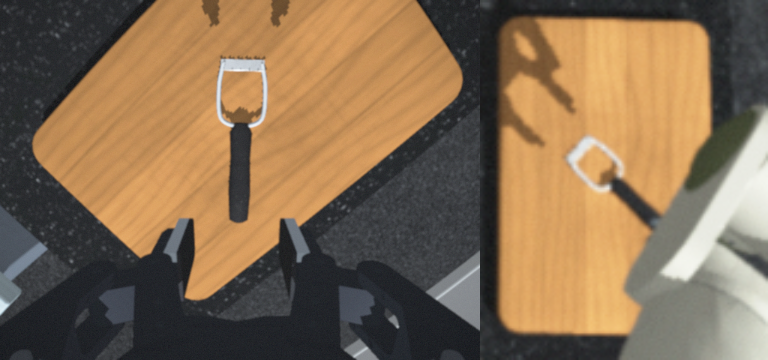

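The wrist view shows the handle at (240,125)–(239,220), midway between the fingers and aligned as predicted. Guarded descent.

Call:
{"fn": "drive_tool", "kwargs": {"offset": [[0,0,0.9],[0,0,0.9],[0,0,0.7],[0,0,0.35],[0,0,0],[0,0,0.05],[0,0,0.05],[0,0,0],[0,0,0],[0,0,0]], "turn": [[0,0,0],[0,0,0],[0,0,0],[0,0,0],[0,0,0],[0,0,0],[0,0,0],[0,0,0],[0,0,0],[0,0,0]], "hand": [0.5,0.5,0.5,0.5,0.5,0.5,0.5,0.5,0.5,0.5]}}

```text
time_s: 24.35
position: [0.4647, -0.2204, -0.004]
tool_rot: [[0.676, 0.737, 0.0], [0.737, -0.676, -0.0], [0.0, 0.0, -1.0]]
ft_force: [-0.2, 0.5, 0.3]
grip_width: 0.0426
gripper_force: 0.0
```

Call:
{"fn": "drive_tool", "kwargs": {"offset": [[0,0,0.05],[0,0,0.05],[0,0,0.05],[0,0,0],[0,0,0],[0,0,0],[0,0,0],[0,0,0],[0,0,0],[0,0,0]], "turn": [[0,0,0],[0,0,0],[0,0,0],[0,0,0],[0,0,0],[0,0,0],[0,0,0],[0,0,0],[0,0,0],[0,0,0]], "hand": [0.5,0.5,0.5,0.3,0.3,0.3,0.3,0.3,0.3,0.3]}}

```text
time_s: 25.6
position: [0.4649, -0.2205, -0.0094]
tool_rot: [[0.676, 0.737, 0.001], [0.737, -0.676, -0.001], [0.0, 0.001, -1.0]]
ft_force: [-1.5, 1.6, 8.1]
grip_width: 0.0257
gripper_force: 4.3
```

Touched the board at z=-0.0094, which confirms the offset of about 31 mm. Lifting 2 mm and closing.

Call:
{"fn": "drive_tool", "kwargs": {"offset": [[0,0,-0.07],[0,0,0],[0,0,0],[0,0,0],[0,0,0],[0,0,0],[0,0,0],[0,0,-0.5],[0,0,-0.5],[0,0,0]], "turn": [[0,0,0],[0,0,0],[0,0,0],[0,0,0],[0,0,0],[0,0,0],[0,0,0],[0,0,0],[0,0,0],[0,0,0]], "hand": [0.3,0,0,0,0,0,0,0,0,0], "newtons": 40}}

```text
time_s: 26.85
position: [0.4652, -0.2207, 0.0334]
tool_rot: [[0.676, 0.737, 0.002], [0.737, -0.676, -0.001], [0.0, 0.002, -1.0]]
ft_force: [-0.1, -0.1, -1.5]
grip_width: 0.0176
gripper_force: 39.4
```

Run:
```python
from h import *
TF=EDGE-.137*X+.08*X
print(TF)
T=TF-.026*Y+.005*X; T[2]=.134
goto(T,79.3)
```

```text
[0.493 0.267 0.075]
t 26.85 pos [ 0.465 -0.221  0.033] yaw 47.497475701764195 F [-0.101 -0.125 -1.457] w 0.017566286752737022
offset units total [ 8.971 -7.258 -2.531] ('turn units z', np.float64(-5.300420716372634)) zaxis [ 0.002 -0.001 -1.   ]
```

Call:
{"fn": "drive_tool", "kwargs": {"offset": [[0,0,-0.9],[0,0,-0.9],[0,0,-0.73],[1,-0.8,0],[1,-0.8,0],[1,-0.8,0],[1,-0.8,0],[1,-0.8,0],[1,-0.8,0],[1,-0.8,0]], "turn": [[0,0,0],[0,0,0],[0,0,0],[0,0,0],[0,0,0],[0,0,0],[0,0,0],[0,0,0],[0,0,0],[0,0,0]], "hand": [0,0,0,0,0,0,0,0,0,0]}}

```text
time_s: 28.1
position: [0.4883, 0.139, 0.1327]
tool_rot: [[0.676, 0.737, -0.002], [0.737, -0.676, -0.0], [-0.001, -0.001, -1.0]]
ft_force: [1.2, -0.8, -0.1]
grip_width: 0.0178
gripper_force: 39.4
```

Call:
{"fn": "drive_tool", "kwargs": {"offset": [[1,-0.8,0],[0.97,-0.86,0],[0,0,0],[0,0,0],[0,0,0],[0,0,0],[0,0,0],[0,0,0],[0,0,0],[0,0,0]], "turn": [[0,0,0],[0,0,0],[0,0,-1],[0,0,-1],[0,0,-1],[0,0,-1],[0,0,-1],[0,0,-0.3],[0,0,0],[0,0,0]], "hand": [0,0,0,0,0,0,0,0,0,0]}}

```text
time_s: 29.35
position: [0.4929, 0.2403, 0.1336]
tool_rot: [[0.187, 0.982, -0.0], [0.982, -0.187, -0.0], [-0.0, -0.0, -1.0]]
ft_force: [0.7, -0.1, -0.6]
grip_width: 0.0172
gripper_force: 39.4
```

Run:
```python
from h import *
TF=EDGE-.137*X+.08*X
T=TF-.026*Y+.005*X; T[2]=-.003
goto(T,79.3)
ci=camera_info("wrist");w=get_image("wrist");s=get_image("scene")
H,S,V=cv2.split(cv2.cvtColor(w,cv2.COLOR_BGR2HSV))
br=(H<20)&(S>90)&(V>40)
for m,st,c in comps(br,150):
    print(st,c)
    for r in(st[1]+st[3]//4,st[1]+st[3]//2):
        x=np.flatnonzero(m[r]);print(r,(ray(ci,[(x.min(),r),(x.max(),r)],.075)-EDGE)@X)
cv2.imwrite("pics/w5.png",cv2.hconcat([cv2.resize(w,(480,360)),cv2.resize(s[150:290,220:340],(309,360))]))
```

```text
t 29.35 pos [0.493 0.24  0.134] yaw 79.22698195903331 F [ 0.682 -0.053 -0.568] w 0.017201442905693393
offset units total [-0.002  0.014  3.414] ('turn units z', np.float64(-0.012169673494447864)) zaxis [-0. -0. -1.]
[  146    15    70   332 14294] [181.924 175.79 ]
98 [-0.143 -0.117]
181 [-0.143 -0.117]
```

View pics/w5.png

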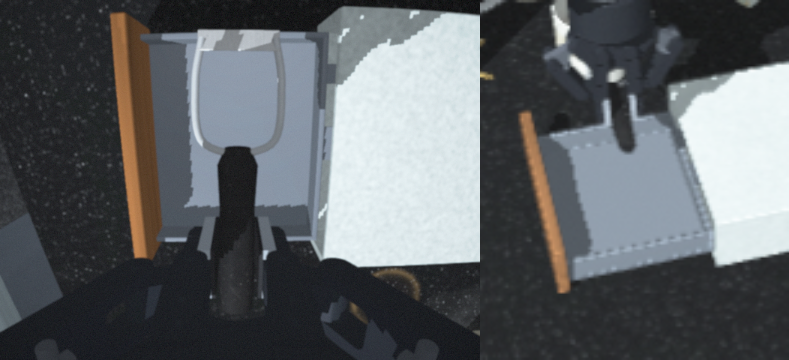

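The drawer is open and the peeler is over the tray, blade to the left and handle in the tray's middle. Lowering 140 mm and releasing.

Call:
{"fn": "drive_tool", "kwargs": {"offset": [[0,0,0.9],[0,0,0.9],[0,0,0.9],[0,0,0.5],[0,0,0.2],[0,0,0.1],[0,0,0],[0,0,0],[0,0,0],[0,0,0]], "turn": [[0,0,0],[0,0,0],[0,0,0],[0,0,0],[0,0,0],[0,0,0],[0,0,0],[0,0,0],[0,0,0],[0,0,0]], "hand": [0,0,0,0,0,0,0,0,0,0]}}

```text
time_s: 30.7
position: [0.4931, 0.2404, -0.0059]
tool_rot: [[0.186, 0.983, 0.0], [0.983, -0.186, 0.0], [0.0, 0.0, -1.0]]
ft_force: [0.4, -0.3, -0.2]
grip_width: 0.0172
gripper_force: 39.4
```

Call:
{"fn": "drive_tool", "kwargs": {"offset": [[0,0,0],[0,0,0],[0,0,0],[0,0,0],[0,0,-0.8],[0,0,-0.9],[0,0,-0.9],[0,0,-0.9],[0,0,0],[0,0,0]], "turn": [[0,0,0],[0,0,0],[0,0,0],[0,0,0],[0,0,0],[0,0,0],[0,0,0],[0,0,0],[0,0,0],[0,0,0]], "hand": [0.5,0.5,0.5,0.5,0.5,0.5,0.5,0.5,0.5,0.5]}}

```text
time_s: 31.95
position: [0.4925, 0.2402, 0.1331]
tool_rot: [[0.186, 0.983, -0.001], [0.983, -0.186, -0.0], [-0.001, -0.001, -1.0]]
ft_force: [-0.9, 0.4, -0.5]
grip_width: 0.043
gripper_force: 0.0
```

Run:
```python
from h import *
goto(EDGE-.137*X-.06*X+[0,0,.055],79.3)
ci=camera_info("wrist");w=get_image("wrist")
TF=EDGE-.057*X;TF[2]=.025
print(proj(ci,[TF-.026*Y+.045*Y,TF+.071*Y,TF-.071*Y]))
cv2.imwrite("pics/w6.png",cv2.resize(w,(480,360)))
```

```text
t 31.95 pos [0.493 0.24  0.133] yaw 79.29601079979014 F [-0.869  0.421 -0.534] w 0.0430255563433133
offset units total [ 0.652 -3.603  0.081] ('turn units z', np.float64(-0.0006648667016430446)) zaxis [-0.001 -0.    -1.   ]
[[311.711 160.547]
 [311.509  80.452]
 [312.066 283.873]]
```

View pics/w6.png

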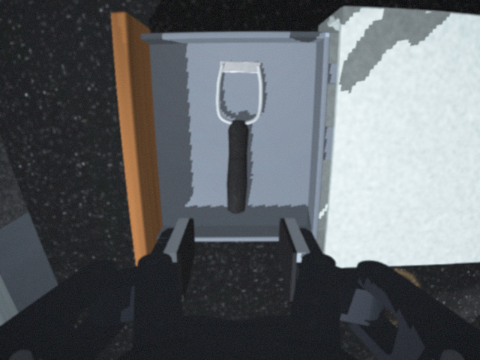

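The peeler lies flat inside the tray (handle (237,120)–(235,212), blade up to (240,62)). Moving in front of the panel to push it shut.

Call:
{"fn": "drive_tool", "kwargs": {"offset": [[0.16,-0.9,0],[0.16,-0.9,0],[0.16,-0.9,0],[0.17,-0.9,0],[0,0,0.9],[0,0,0.9],[0,0,0.9],[0,0,0.3],[0,0,0],[0,0,0]], "turn": [[0,0,0],[0,0,0],[0,0,0],[0,0,0],[0,0,0],[0,0,0],[0,0,0],[0,0,0],[0,0,0],[0,0,0]], "hand": [0,0,0,0,0,0,0,0,0,0]}}

```text
time_s: 33.25
position: [0.3569, 0.2929, 0.0147]
tool_rot: [[0.186, 0.983, 0.002], [0.983, -0.186, 0.001], [0.001, 0.001, -1.0]]
ft_force: [-0.4, 0.1, 1.1]
grip_width: -0.0002
gripper_force: 0.0
```

Run:
```python
from h import *
goto([.5436,.2574,.0138],79.3)
```

```text
t 33.25 pos [0.357 0.293 0.015] yaw 79.29514870840121 F [-0.379  0.11   1.105] w -0.0002368150173599754
offset units total [-0.006  4.751  0.029] ('turn units z', np.float64(-0.0008085485997971394)) zaxis [ 0.002  0.001 -1.   ]
```

Call:
{"fn": "drive_tool", "kwargs": {"offset": [[0,0.4,0],[0,0.4,0],[0,0.15,0],[0,0.15,0],[0,0.2,0],[0,0.2,0],[0,0.2,0],[0,0.2,0],[0,0.2,0],[0,0.2,0]], "turn": [[0,0,0],[0,0,0],[0,0,0],[0,0,0],[0,0,0],[0,0,0],[0,0,0],[0,0,0],[0,0,0],[0,0,0]], "hand": [0,0,0,0,0,0,0,0,0,0]}}

```text
time_s: 34.5
position: [0.4473, 0.2755, 0.0138]
tool_rot: [[0.186, 0.983, -0.0], [0.983, -0.186, 0.0], [0.0, -0.0, -1.0]]
ft_force: [-0.7, 1.1, -0.7]
grip_width: 0.0003
gripper_force: 0.5
```

Call:
{"fn": "drive_tool", "kwargs": {"offset": [[0,0.2,0],[0,0.2,0],[0,0.2,0],[0,0.2,0],[0,0.2,0],[0,0.2,0],[0,0.2,0],[0,0.2,0],[0,0.1,0],[0,0.1,0]], "turn": [[0,0,0],[0,0,0],[0,0,0],[0,0,0],[0,0,0],[0,0,0],[0,0,0],[0,0,0],[0,0,0],[0,0,0]], "hand": [0,0,0,0,0,0,0,0,0,0]}}

```text
time_s: 35.75
position: [0.5171, 0.2624, 0.0138]
tool_rot: [[0.186, 0.983, -0.001], [0.983, -0.186, 0.0], [0.0, -0.001, -1.0]]
ft_force: [-4.3, 3.5, 2.0]
grip_width: -0.0001
gripper_force: 2.7
```

Call:
{"fn": "drive_tool", "kwargs": {"offset": [[0,0.06,0],[0,0.06,0],[0,0.06,0],[0,0.06,0],[0,0.06,0],[0,0.06,0],[0,0.05,0],[0,0.05,0],[0,0.05,0],[0,0.05,0]], "turn": [[0,0,0],[0,0,0],[0,0,0],[0,0,0],[0,0,0],[0,0,0],[0,0,0],[0,0,0],[0,0,0],[0,0,0]], "hand": [0,0,0,0,0,0,0,0,0,0]}}

```text
time_s: 37.0
position: [0.5388, 0.2585, 0.0138]
tool_rot: [[0.185, 0.983, -0.002], [0.983, -0.185, 0.001], [0.0, -0.002, -1.0]]
ft_force: [-5.6, 3.7, 3.2]
grip_width: -0.0001
gripper_force: 3.0
```

Call:
{"fn": "drive_tool", "kwargs": {"offset": [[0,0.04,0],[0,0.04,0],[0,0.04,0],[0,0.03,0],[0,0.02,0],[0,0,0],[0,0,0],[0,0,0],[0,0,0],[0,0,0]], "turn": [[0,0,0],[0,0,0],[0,0,0],[0,0,0],[0,0,0],[0,0,0],[0,0,0],[0,0,0],[0,0,0],[0,0,0]], "hand": [0,0,0,0,0,0,0,0,0,0]}}

```text
time_s: 38.25
position: [0.5436, 0.2576, 0.0138]
tool_rot: [[0.185, 0.983, -0.005], [0.983, -0.185, 0.001], [-0.0, -0.005, -1.0]]
ft_force: [-14.3, 4.7, 6.4]
grip_width: -0.0001
gripper_force: 6.8
```

At the stop again (same position, 14 N). Letting go gently and backing off.

Call:
{"fn": "drive_tool", "kwargs": {"offset": [[0,-0.1,0],[0,-0.2,0],[0,-0.5,0],[0,-0.9,0],[0,-0.9,0],[0,0,-0.9],[0,0,-0.9],[0,0,-0.9],[0,0,0],[0,0,0]], "turn": [[0,0,0],[0,0,0],[0,0,0],[0,0,0],[0,0,0],[0,0,0],[0,0,0],[0,0,0],[0,0,0],[0,0,0]], "hand": [0,0,0,0,0,0,0,0,0,0]}}

```text
time_s: 39.5
position: [0.4438, 0.2757, 0.1212]
tool_rot: [[0.186, 0.983, -0.0], [0.983, -0.186, -0.001], [-0.001, -0.0, -1.0]]
ft_force: [-0.4, -0.2, -0.8]
grip_width: 0.0003
gripper_force: 0.0
```

Call:
{"fn": "drive_tool", "kwargs": {"offset": [[0,0,0],[0,0,0],[0,0,0],[0,0,0],[0,0,0],[0,0,0],[0,0,0],[0,0,0],[0,0,0],[0,0,0]], "turn": [[0,0,0],[0,0,0],[0,0,0],[0,0,0],[0,0,0],[0,0,0],[0,0,0],[0,0,0],[0,0,0],[0,0,0]], "hand": [0,0,0,0,0,0,0,0,0,0]}}

```text
time_s: 40.75
position: [0.444, 0.2761, 0.1218]
tool_rot: [[0.186, 0.983, -0.0], [0.983, -0.186, -0.0], [-0.0, -0.0, -1.0]]
ft_force: [-0.1, -0.0, -0.1]
grip_width: 0.0
gripper_force: 0.0
```

Run:
```python
from h import *
goto(EDGE,79.3)
ci=camera_info("wrist");w=get_image("wrist")
H,S,V=cv2.split(cv2.cvtColor(w,cv2.COLOR_BGR2HSV))
br=(H<20)&(S>90)&(V>40)
for m,st,c in comps(br,150):
    print(st,c)
    for r in(st[1]+st[3]//4,st[1]+st[3]//2):
        x=np.flatnonzero(m[r]);P=ray(ci,[(x.min(),r),(x.max(),r)],.075)-EDGE;print(r,P@X,P@Y)
```

```text
t 40.75 pos [0.444 0.276 0.122] yaw 79.29542947892317 F [-0.121 -0.042 -0.053] w 4.47229131782789e-05
offset units total [-0.003  2.682  1.17 ] ('turn units z', np.float64(-0.0007617535128048303)) zaxis [-0. -0. -1.]
[  451    63    90   319 18154] [494.328 213.508]
142 [-0.026  0.009] [0.061 0.062]
222 [-0.026  0.009] [0.017 0.017]
```

The panel's back edge is at the latched position (+9 mm measured, about +7 mm expected), 2 s after letting go. Handing in.

```bash
python3 -c "
from rig import env
print(env.close_job())"
```

```text
the job is handed in; nothing more can be done
None
```

The peeler lies flat in the tray and the drawer measured shut and latched after I let go; the bystanders were never touched, and I handed the job in at about 41 s, but it returned no verdict.

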